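# Candle one egg and book it on the tally counter

## Task

Candle the egg standing on the lamp and book it as fertile: press the green rocker to switch the lamp on, then with the lamp on tap the blue tally counter's key down and let it spring back up, then press the other end of the rocker to switch the lamp off. Use light presses of the fingertips only: pick nothing up, do not press the yellow or red counters, and leave the egg on the lamp and everything else standing where it is.

Things in the scene. Friction and masses are not known exactly. Their poses are not given: they have to be found in the camera images.
- lamp_housing: egg candling lamp: fixed cream enamelled box 130 mm (its x) by 230 mm (its y), flat top 110 mm above the table. Origin: centre of the underside, on the table; z up. On the top, 60 mm towards its -y from the middle, sits the green rocker switch; 55 mm towards its +y the black rubber ring (50 mm across, 14 mm high) in which the test egg stands.
- rocker (a joint): green rocker switch on the lamp, in rad: -0.2 is off (at the start; the end towards the lamp's -x is down), +0.2 is on (the end with the white line, towards the lamp's +x, is down). Pushed past the middle it snaps over and stays. 3 to 3.5 N on the raised end tips it, some 3 mm down. The whole switch sits on a rubber gasket: it gives 1 mm per 4 N, 5 mm at most, and comes back up.
- rocker_on_end (a point): middle of the face of the rocker's on end (the end with the white line, towards the lamp's +x): push here, downward, to switch on. The rocker is 41 mm long (along the lamp's x) by 20 mm wide; this point lies 16 mm from its pivot line and 4.5 mm inside the end's edge, about 125 mm above the table when raised, 119 mm when down. The bezel round the rocker stands 112.5 mm above the table.
- rocker_off_end (a point): middle of the face of the rocker's off end (towards the lamp's -x), 16 mm from the pivot line on the other side: push here, downward, to switch off. About 119 mm above the table when down (at the start), 125 mm when raised.
- test_egg_centre (a point): centre of the brown hen's egg (44 mm across, 57 mm high, 60 g) that stands loose, blunt end up, in the rubber ring on the lamp; its top is about 170 mm above the table. Its z axis points up along the egg.
- counter_blue: desk tally counter with a blue key (for fertile eggs). Loose, about 0.5 kg. Steel base plate 76 mm (its x) by 60 mm (its y) by 10 mm; above it a round steel drum 45 mm across, top 65 mm above the table; the key stands on top of the drum. Origin: centre of the underside, on the table; z up; the counting window faces its -x. It only has to be pushed from above; it is not picked up or shoved about.
- key_blue_top (a point): centre of the top face of the blue key: a round blue cap 20 mm across, 7 mm thick, straight above the centre of its counter's base, top 85 mm above the table at rest; nothing else of the counter reaches higher than 68 mm. Moves down with the key.
- key_blue (a joint): stroke of the blue key in m: 0 up at rest, 0.011 the hard stop. Spring return: starts to move at 1.2 N and stiffens by 0.6 N per mm; it springs up again when let go. It counts when pushed past 0.004 (3.6 N); 5 to 6 mm down is a good tap (about 4.5 N).
- counter_yellow: desk tally counter with a yellow key (not for this egg). Loose, about 0.5 kg. Steel base plate 76 mm (its x) by 60 mm (its y) by 10 mm; above it a round steel drum 45 mm across, top 65 mm above the table; the key stands on top of the drum. Origin: centre of the underside, on the table; z up; the counting window faces its -x. It only has to be pushed from above; it is not picked up or shoved about.
- key_yellow_top (a point): centre of the top face of the yellow key: a round yellow cap 20 mm across, 7 mm thick, straight above the centre of its counter's base, top 85 mm above the table at rest; nothing else of the counter reaches higher than 68 mm. Moves down with the key.
- key_yellow (a joint): stroke of the yellow key in m: 0 up at rest, 0.011 the hard stop. Spring return: starts to move at 1.2 N and stiffens by 0.6 N per mm; it springs up again when let go. It counts when pushed past 0.004 (3.6 N); 5 to 6 mm down is a good tap (about 4.5 N).
- counter_red: desk tally counter with a red key (not for this egg). Loose, about 0.5 kg. Steel base plate 76 mm (its x) by 60 mm (its y) by 10 mm; above it a round steel drum 45 mm across, top 65 mm above the table; the key stands on top of the drum. Origin: centre of the underside, on the table; z up; the counting window faces its -x. It only has to be pushed from above; it is not picked up or shoved about.
- key_red_top (a point): centre of the top face of the red key: a round red cap 20 mm across, 7 mm thick, straight above the centre of its counter's base, top 85 mm above the table at rest; nothing else of the counter reaches higher than 68 mm. Moves down with the key.
- key_red (a joint): stroke of the red key in m: 0 up at rest, 0.011 the hard stop. Spring return: starts to move at 1.2 N and stiffens by 0.6 N per mm; it springs up again when let go. It counts when pushed past 0.004 (3.6 N); 5 to 6 mm down is a good tap (about 4.5 N).
- egg_cup: empty beige bakelite egg cup, loose, 49 mm across, 50 mm high; origin: centre of the underside. To be left alone.
- petri_dish: open glass petri dish, loose, 90 mm across, 15 mm high; origin: centre of the underside. To be left alone.
- steel_weight: dark steel knobbed weight, loose, 0.9 kg, 48 mm across, 72 mm high; origin: centre of the underside. To be left alone.
Things that resemble listed ones, but are neither listed nor needed, are in the scene too. Leave any purple look-alike of the counter_yellow alone. What is shaped like the counter_blue but purple is not meant.

How it is judged:
By the outcome, as a careful person would: the job done as asked, in the order asked, and still so for the second after the job is handed in, with the robot touching nothing.
It also fails if it takes over 48 s, if anything falls off the work surface, if the arm or the gripper's body presses on something with over 40 N, if the wrist force passes 120 N, or if a joint passes its speed limit or range.

## Robot

A 7-joint arm with a two-finger parallel gripper is mounted at the origin on the work surface. World frame = base frame: x ahead of the robot, y to its left, z up, the work surface at z = 0. Lengths are in m, angles in rad, forces in N, time in s.
With the tool pointing down it reaches from about 0.425 to 0.925 m from the base axis. Payload 6.8 kg.
Tool frame: the origin (TCP) lies midway between the tips of the shut fingers; the grasp point (between the pads) lies 19 mm behind it (bot.grasp_offset is the distance from the TCP to the grasp point, in m); z points along the fingers, x is the direction in which the jaws open and shut, and the axes are right-handed (so a half turn about z gives the same grasp; the last joint's range is limited). The gripper opens to 85 mm and grips with 20 to 120 N. Pads are 22 mm wide; open, the fingers measure 114 mm over their backs; the gripper's body (76 mm by 85 mm) begins 54 mm behind the grasp point. The pads swing forward as they close: fully open they stand 13 mm farther back than shut.
Start: joints at [1.057, 0.477, 0.022, 1.555, -0.011, 1.109, -0.083], TCP at [0.266, -0.62, 0.204] pointing down, gripper open.
Joint ranges: [-2.96, 2.96], [-0.34, 2.1], [-1.41, 1.46], [0.24, 2.44], [-1.37, 4.51], [0.17, 1.92], [-2.96, 2.96]. Speed limits (rad/s): [2.39, 2.39, 3.14, 3.14, 3.14, 3.14, 3.14].

## Interface

Orientations are given as a unit quaternion [w, x, y, z].
In Python, from station import bot, imaging gives the robot as it stands. The module is installed in compiled form; this text tells all that it offers.
- The arm moves only by the tool apply_moves, never from a script. Its argument "increments" is a list of rows, each a list of 7 numbers: the shift along the tool's x, y, z in mm, then the turn, a rotation vector about the tool's x, y, z in degrees, then the closure, from -1 (fully open) to 1 (shut). In form: [[dx, dy, dz, rx, ry, rz, grip], ...]. A call has exactly 8 rows; each row shifts and turns the pose as measured when the row begins, along the tool's axes as they then stand; what a row does not reach is not made up. A row lasts 1/8 s, in which the tool goes at most 62.5 mm and 10.7 degrees, less where a joint would pass 70% of its speed; a pose out of reach is approached as far as the arm can. A call with a gripper value outside its range is refused whole. The fingers move at their own pace and stop on an object; "grip_force" is the grip in N (left out, the last holds). Time passes only in rows, so rows that do not move let the fingers close, or fill a call up. It gives the time, the measured TCP pose, the force and the opening at its end, in the units of the state.
- bot.get_obs(): the state, without advancing time (a new reading comes with each control period).
- imaging.read_camera(name): name is "scene" or "top" or "wrist"; returns the picture (400x640x3 uint8, red, green, blue); there is no depth.
- imaging.get_calibration(name): a dict with "K" (3x3 intrinsics, pixels), "extrinsics" (4x4, takes a point from camera to world coordinates). Camera axes: x right, y down, z forward; pixel columns grow to the right and rows downward; lengths in m; the calibration is good to about 2 mm. A picture is of the moment at which its call begins: read the wrist's pose just before it. get_calibration takes no time and is no camera call; for the wrist camera it gives the pose at the moment of the call.
- bot.hand_in(): hands the job in, once; it reports no verdict.
The state is a dict: "t": time; "q": joint angles; "joint_vel": joint speeds; "joint_torque": joint torques, N m; "eef_pos": TCP position; "tool_rot": TCP orientation; "contact_force": force on the tool from outside, world axes, zero at the start; "torque": the same for the moment, N m; "gripper_width": opening from 0.0 (shut) to 1.0 (fully open).
Only numpy, scipy, OpenCV 4.12 (cv2) and the standard library are available. Lean on these libraries where they do the work, as an engineer would, in place of code of your own. Each camera call takes 0.05 s, during which the arm holds its last target.

## Working session

There is one attempt and no reset: what is moved stays moved. The work goes in short steps, Python scripts to look and compute and a tool call to move; the robot and the scene stay as the last step left them, time stands still between calls to the robot, and variables do not carry over. Pictures are saved under pics/ and viewed, and the job is handed in when it is done.

Besides the shell and the picture viewer there is one more tool, called after ">>>" as name(argument=value, ...), one argument or row to a line, values as JSON. apply_moves: Moves the arm, as the interface text tells. Its arguments: {"type":"object","properties":{"increments":{"type":"array","items":{"type":"array","items":{"type":"number"}}},"grip_force":{"type":"number"}},"required":["increments"]}

```bash
mkdir -p pics; python3 - <<'E'
from station import bot, imaging
import cv2, numpy as np
o=bot.get_obs()
for k,v in o.items(): print(k,np.round(v,4))
for n in ("scene","top"):
    im=imaging.read_camera(n); cv2.imwrite(f"pics/{n}0.png",im[:,:,::-1]); np.save(f"pics/{n}0.npy",im)
    c=imaging.get_calibration(n); print(n,np.round(c["K"],2).tolist(),np.round(c["extrinsics"],4).tolist())
E
```

```text
t 0.0
q [ 1.0569  0.4778  0.0223  1.5565 -0.0115  1.1093 -0.0831]
joint_vel [ 0.001   0.0008 -0.001   0.0006  0.0003 -0.0003 -0.0005]
joint_torque [ 9.00000e-04 -5.96445e+01  1.60780e+00 -2.81198e+01  1.23000e-02
  9.40000e-03  0.00000e+00]
eef_pos [ 0.2662 -0.6196  0.2031]
tool_rot [-4.000e-04  8.351e-01 -5.501e-01 -8.000e-04]
contact_force [ 0.3314 -0.1967  0.3793]
torque [-0.0451 -0.0107 -0.0081]
gripper_width 1.001
scene [[393.57, 0.0, 314.8], [0.0, 393.57, 203.54], [0.0, 0.0, 1.0]] [[-0.5214, 0.6088, -0.5979, 1.2589], [0.8532, 0.3596, -0.3779, 0.3482], [-0.0151, -0.7071, -0.7069, 0.9004], [0.0, 0.0, 0.0, 1.0]]
top [[515.13, 0.0, 320.85], [0.0, 515.13, 201.75], [0.0, 0.0, 1.0]] [[-0.0193, -0.9909, 0.1331, 0.4469], [-0.9998, 0.0202, 0.0059, -0.059], [-0.0085, -0.1329, -0.9911, 1.4768], [0.0, 0.0, 0.0, 1.0]]
```

View pics/scene0.png

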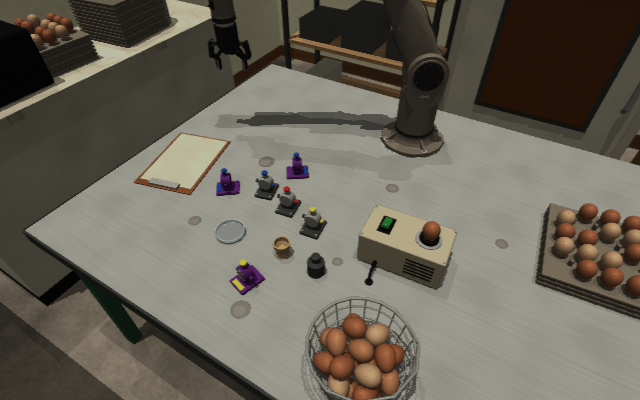

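View pics/top0.png

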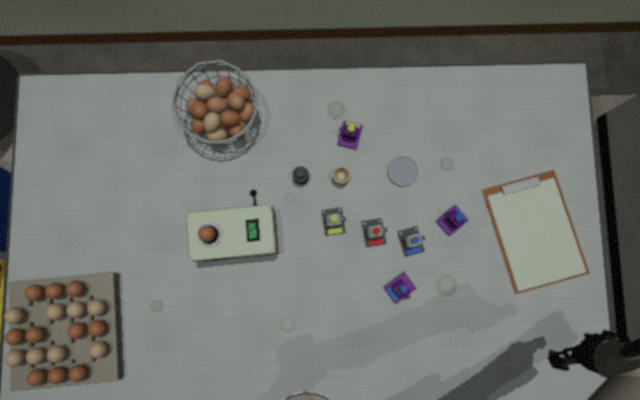

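The scene view shows the lamp at about (407,243) with the green rocker at (386,224). The grey counter with the blue key is at (265,183), red at (287,200), yellow at (312,220), and there are three purple look-alikes. In the top view the rocker is at (253,230), the blue counter at (411,240), and the purple ones with blue keys at (452,219) and (400,288). I'll zoom in to measure.

```bash
cat > h.py <<'E'
import numpy as np, cv2
from station import bot, imaging
def ray(c,uv,z):
    K=np.array(c["K"]);T=np.array(c["extrinsics"])
    d=T[:3,:3]@np.linalg.inv(K)@np.array([uv[0],uv[1],1.0]); o=T[:3,3]
    return o+d*(z-o[2])/d[2]
def proj(c,p):
    T=np.linalg.inv(np.array(c["extrinsics"]));q=T[:3,:3]@np.array(p)+T[:3,3];q=np.array(c["K"])@q;return q[:2]/q[2]
def blobs(im,h0,h1,smin=110,vmin=50,amin=8):
    hsv=cv2.cvtColor(im,cv2.COLOR_RGB2HSV)
    m=cv2.inRange(hsv,(h0,smin,vmin),(h1,255,255))
    n,l,s,ce=cv2.connectedComponentsWithStats(m)
    return [(ce[i].round(2).tolist(),s[i].tolist()) for i in range(1,n) if s[i][4]>=amin],m
E
python3 - <<'E'
from h import *
a=np.load('pics/top0.npy');b=np.load('pics/scene0.npy')
A=cv2.resize(a[195:280,180:480],None,fx=2.66,fy=2.66,interpolation=cv2.INTER_CUBIC)
B=cv2.resize(b[140:290,210:470],None,fx=3,fy=3,interpolation=cv2.INTER_CUBIC)[:, :780]
cv2.imwrite('pics/topz.png',A[:,:,::-1]);cv2.imwrite('pics/scz.png',B[:,:,::-1])
for nm,im in (('top',a),('scene',b)):
    c=imaging.get_calibration(nm)
    for col,h0,h1,z in (('green',45,85,.122),('blue',100,122,.085),('yellow',22,34,.085)):
        for ce,s in blobs(im,h0,h1)[0]: print(nm,col,ce,s,ray(c,ce,z).round(4))
E
```

```text
top green [252.11, 230.31] [247, 222, 11, 17, 145] [0.5566 0.1318 0.122 ]
top blue [4.53, 188.83] [0, 168, 11, 51, 293] [0.6874 0.8183 0.085 ]
top blue [459.1, 215.6] [455, 208, 11, 14, 77] [ 0.5883 -0.4246  0.085 ]
top blue [1.08, 213.31] [0, 210, 3, 8, 13] [0.6198 0.8235 0.085 ]
top blue [5.5, 224.12] [4, 223, 4, 4, 8] [0.5899 0.8095 0.085 ]
top blue [415.16, 239.38] [412, 237, 7, 6, 32] [ 0.5263 -0.3029  0.085 ]
top blue [413.72, 250.23] [407, 246, 15, 9, 79] [ 0.4973 -0.2978  0.085 ]
top blue [403.33, 288.57] [400, 285, 8, 8, 49] [ 0.3962 -0.2658  0.085 ]
top blue [391.82, 293.44] [386, 287, 12, 14, 78] [ 0.384  -0.2347  0.085 ]
top yellow [350.59, 127.0] [348, 123, 6, 9, 41] [ 0.8417 -0.1374  0.085 ]
top yellow [333.28, 218.59] [331, 216, 6, 6, 29] [ 0.587  -0.0835  0.085 ]
top yellow [334.51, 230.21] [328, 227, 14, 7, 78] [ 0.5554 -0.0862  0.085 ]
top yellow [1.5, 291.2] [0, 260, 6, 83, 261] [0.4096 0.809  0.085 ]
scene green [386.53, 222.15] [381, 217, 12, 12, 85] [0.5632 0.133  0.122 ]
scene blue [295.89, 154.42] [294, 153, 5, 4, 19] [ 0.4027 -0.2638  0.085 ]
scene blue [304.79, 170.21] [303, 167, 5, 8, 29] [ 0.4566 -0.1941  0.085 ]
scene blue [223.52, 170.05] [221, 168, 6, 5, 21] [ 0.5886 -0.4205  0.085 ]
scene blue [263.9, 172.3] [262, 170, 5, 5, 20] [ 0.5315 -0.3013  0.085 ]
scene blue [273.5, 184.0] [272, 183, 4, 3, 10] [ 0.5613 -0.2422  0.085 ]
scene blue [218.89, 187.42] [217, 184, 5, 8, 36] [ 0.6593 -0.3781  0.085 ]
scene yellow [312.0, 209.26] [309, 207, 7, 6, 34] [ 0.5933 -0.0825  0.085 ]
scene yellow [321.14, 221.0] [319, 219, 5, 5, 14] [ 0.6193 -0.0363  0.085 ]
scene yellow [242.62, 262.1] [239, 259, 8, 7, 42] [ 0.8441 -0.1363  0.085 ]
scene yellow [238.09, 284.34] [232, 279, 13, 12, 68] [ 0.9023 -0.1035  0.085 ]
```

View pics/topz.png

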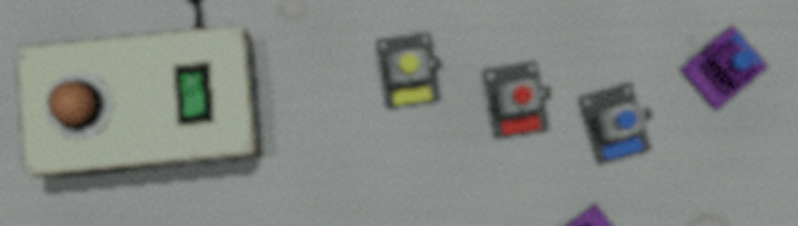

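View pics/scz.png

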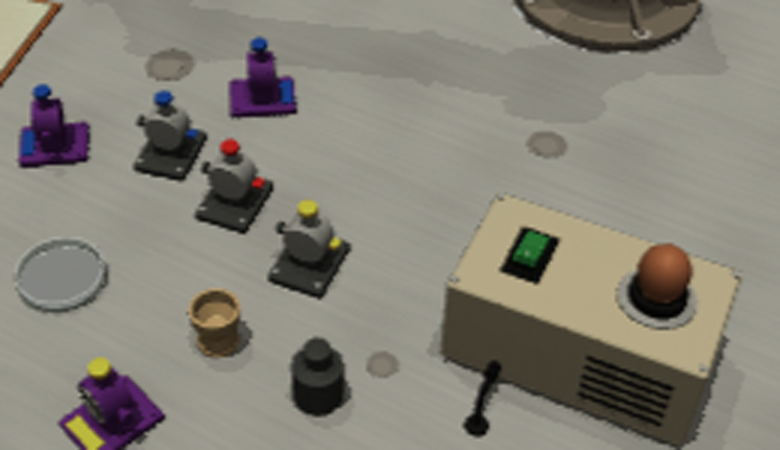

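```bash
cat >> h.py <<'E'
from scipy.spatial.transform import Rotation as R
def inc(target,yaw_y):
    """tool-axes shift (mm) and rotvec (deg) to TCP target with tool z down and tool y at world angle yaw_y (deg)"""
    o=bot.get_obs();q=o["tool_rot"];r=R.from_quat([q[1],q[2],q[3],q[0]])
    a=np.radians(yaw_y);y=np.array([np.cos(a),np.sin(a),0]);z=np.array([0,0,-1.]);x=np.cross(y,z)
    rt=R.from_matrix(np.stack([x,y,z],1))
    d=r.inv().apply(np.array(target)-o["eef_pos"])*1000
    print("t",round(float(o["t"]),2),"pos",np.round(o["eef_pos"],4),"F",np.round(o["contact_force"],2),"grip",round(float(o["gripper_width"]),2))
    print("shift mm (start axes)",d.round(1),"rotvec deg",np.degrees((r.inv()*rt).as_rotvec()).round(2),"shift in final axes",(rt.inv().apply(np.array(target)-o["eef_pos"])*1000).round(1))
E
python3 - <<'E'
from h import *
c=imaging.get_calibration("wrist");T=np.array(c["extrinsics"]);o=bot.get_obs()
q=o["tool_rot"];r=R.from_quat([q[1],q[2],q[3],q[0]])
print(c["K"]);print("cam in tool mm",(r.inv().apply(T[:3,3]-o["eef_pos"])*1000).round(1)); print((r.inv().as_matrix()@T[:3,:3]).round(3))
inc([0.50,-0.302,0.26],180)
# lamp edges on top view
a=np.load('pics/top0.npy');ct=imaging.get_calibration("top")
g=cv2.cvtColor(a,cv2.COLOR_RGB2HSV)
m=cv2.inRange(g[195:275,175:290],(18,22,120),(50,120,255))
m=cv2.morphologyEx(m,cv2.MORPH_CLOSE,np.ones((5,5)))
cs,_=cv2.findContours(m,cv2.RETR_EXTERNAL,cv2.CHAIN_APPROX_NONE);k=max(cs,key=cv2.contourArea)
rc=cv2.minAreaRect(k);bx=cv2.boxPoints(rc)+[175,195]
P=np.array([ray(ct,p,.11) for p in bx]);print(rc,P.round(4).tolist(),np.linalg.norm(P-np.roll(P,-1,0),axis=1).round(3),P.mean(0))
E
```

```text
[[346.62560035   0.         317.13811401]
 [  0.         346.62560035 199.23778528]
 [  0.           0.           1.        ]]
cam in tool mm [  -1.4  -75.7 -169.4]
[[ 1.     0.     0.001]
 [-0.     0.955  0.295]
 [-0.001 -0.295  0.955]]
t 0.1 pos [ 0.2662 -0.6197  0.2032] F [-0.19 -0.03 -0.39] grip 1.0
shift mm (start axes) [-199.7 -340.2  -56.5] rotvec deg [ 0.03  0.09 23.25] shift in final axes [-317.7 -233.8  -56.8]
((55.17135238647461, 37.32768249511719), (48.35048294067383, 86.21569061279297), 84.64418029785156) [[0.6095, 0.3132, 0.11], [0.6265, 0.0832, 0.11], [0.4979, 0.0721, 0.11], [0.4812, 0.2992, 0.11]] [0.231 0.129 0.228 0.129] [0.55375525 0.19189702 0.11      ]
```

>>> apply_moves(
  increments=[
    [-23,-46,-6,0,0,0,1],
    [-23,-46,-6,0,0,0,1],
    [-23,-46,-5,0,0,0,1],
    [-23,-46,-5,0,0,0,1],
    [-23,-46,-4,0,0,0,1],
    [-23,-46,-4,0,0,0,1],
    [-23,-46,-4,0,0,0,1],
    [-23,-46,-4,0,0,0,1],
  ],
  grip_force=30,
)

```text
t: 1.1
eef_pos: [0.5343, -0.3001, 0.2377]
tool_rot: [0.0, 0.832, -0.555, -0.004]
contact_force: [0.9, -0.1, -0.3]
gripper_width: 0.001
```

```bash
python3 - <<'E'
from h import *
inc([0.529,-0.302,0.2],184.2)
c=imaging.get_calibration("wrist");im=imaging.read_camera("wrist");np.save('pics/w1.npy',im);cv2.imwrite('pics/w1.png',im[:,:,::-1])
for ce,s in blobs(im,100,122,amin=30)[0]: print(ce,s,ray(c,ce,.085).round(4))
inc([0.5742,0.1333,0.2],184.2)
E
```

```text
t 1.1 pos [ 0.5343 -0.3001  0.2377] F [ 0.92 -0.13 -0.3 ] grip 0.0
shift mm (start axes) [ 0.   5.4 37.8] rotvec deg [ 0.38  0.33 18.43] shift in final axes [ 1.6  5.4 37.7]
[458.79, 165.1] [448, 136, 22, 49, 503] [ 0.5932 -0.4176  0.085 ]
[317.62, 185.22] [299, 172, 34, 25, 487] [ 0.5237 -0.3025  0.085 ]
[227.24, 245.48] [222, 238, 12, 22, 132] [ 0.4295 -0.2422  0.085 ]
[239.88, 277.41] [231, 269, 19, 18, 259] [ 0.3997 -0.2659  0.085 ]
t 1.15 pos [ 0.5404 -0.2914  0.2383] F [4.62 5.01 1.15] grip -0.0
shift mm (start axes) [-376.6 -198.5   41.8] rotvec deg [ 0.08  0.52 19.02] shift in final axes [-421.1  -64.8   38.3]
```

View pics/w1.png

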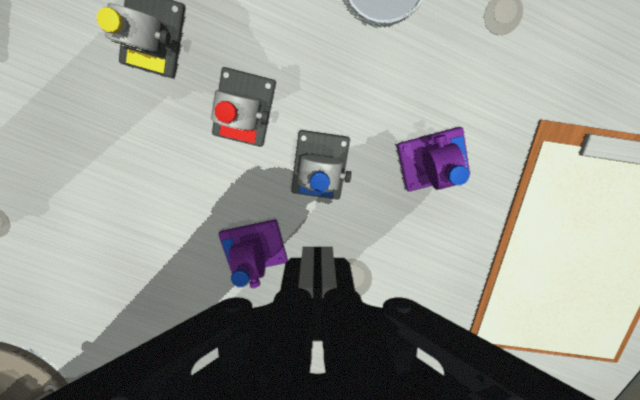

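The wrist view shows the grey counter's blue key at (320,181), with the purple look-alikes at (435,160) and (253,250). I'm going on to the rocker.

>>> apply_moves(
  increments=[
    [-46,-24,0,0,0,0,1],
    [-46,-24,0,0,0,0,1],
    [-46,-24,2,0,0,0,1],
    [-46,-24,3,0,0,0,1],
    [-46,-24,4,0,0,0,1],
    [-46,-24,4,0,0,0,1],
    [-46,-24,4,0,0,0,1],
    [-40,-20,4,0,0,0,1],
  ],
)

```text
t: 2.15
eef_pos: [0.5699, 0.1241, 0.2171]
tool_rot: [-0.001, 0.834, -0.552, -0.005]
contact_force: [0.7, -0.4, 0.7]
gripper_width: -0.001
```

```bash
python3 - <<'E'
from h import *
inc([0.5742,0.1333,0.2],184.2)
E
```

```text
t 2.15 pos [0.5699 0.1241 0.2171] F [ 0.73 -0.39  0.69] grip -0.0
shift mm (start axes) [-6.6 -7.6 17.2] rotvec deg [ 0.29  0.49 18.81] shift in final axes [-8.9 -5.  17.1]
```

>>> apply_moves(
  increments=[
    [0,0,0,0,0,5,1],
    [0,0,0,0,0,5,1],
    [0,0,0,0,0,5,1],
    [0,0,0,0,0,4,1],
    [0,0,0,0,0,0,1],
    [0,0,0,0,0,0,1],
    [0,0,0,0,0,0,1],
    [0,0,0,0,0,0,1],
  ],
)

```text
t: 3.15
eef_pos: [0.567, 0.1289, 0.214]
tool_rot: [0.002, 0.732, -0.681, -0.007]
contact_force: [0.7, 0.2, 0.6]
gripper_width: 0.001
```

```bash
python3 - <<'E'
from h import *
inc([0.5742,0.1333,0.14],184.2)
c=imaging.get_calibration("wrist");im=imaging.read_camera("wrist");np.save('pics/w2.npy',im);cv2.imwrite('pics/w2.png',im[:,:,::-1])
inc([0.5742,0.1333,0.14],184.2)
bl,m=blobs(im,45,85,amin=100)
for ce,s in bl: print(ce,s,ray(c,ce,.121).round(4))
k=max(cv2.findContours(m,cv2.RETR_EXTERNAL,cv2.CHAIN_APPROX_NONE)[0],key=cv2.contourArea)
b=cv2.boxPoints(cv2.minAreaRect(k));print(b.tolist());P=np.array([ray(c,p,.121) for p in b]);print(P.round(4).tolist(),np.linalg.norm(P-np.roll(P,-1,0),axis=1).round(4))
for p in ([.5742,.1333,.125],[.5422,.1309,.119],[.5582,.1321,.12]): print(proj(c,p))
E
```

```text
t 3.15 pos [0.567  0.1289 0.214 ] F [0.68 0.23 0.62] grip 0.0
shift mm (start axes) [-3.3 -8.4 74. ] rotvec deg [ 0.71  0.5  -0.06] shift in final axes [-3.9 -7.5 74. ]
t 3.2 pos [0.567  0.1288 0.214 ] F [ 0.29 -0.41  0.01] grip -0.0
shift mm (start axes) [-3.3 -8.4 74. ] rotvec deg [ 0.71  0.5  -0.07] shift in final axes [-3.9 -7.5 74. ]
[313.35, 197.79] [300, 174, 27, 49, 1229] [0.5608 0.1335 0.121 ]
[[300.0, 174.0], [326.0, 174.0], [326.0, 222.0], [300.0, 222.0]]
[[0.5793, 0.1451, 0.121], [0.5808, 0.125, 0.121], [0.541, 0.1218, 0.121], [0.5394, 0.1428, 0.121]] [0.0201 0.0399 0.0211 0.0399]
[314.68475296 182.80766413]
[314.97802732 218.97678743]
[314.87112885 200.61963674]
```

View pics/w2.png

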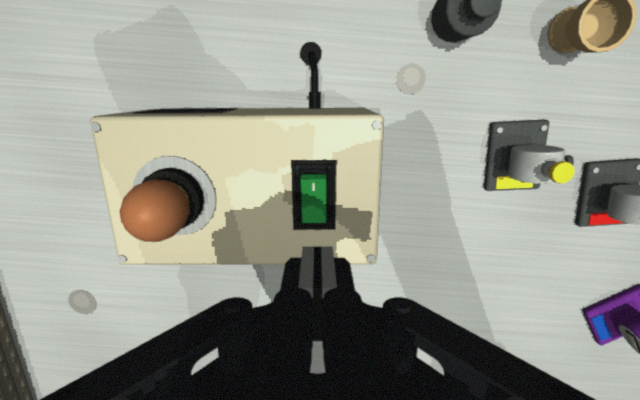

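The white line is on the far (world +x) end, at about pixel (313,187), and the rocker measures 20 x 40 mm as given. I'm moving to a point above the on end.

>>> apply_moves(
  increments=[
    [-2,-5,0,0.4,0.3,0,1],
    [-2,-5,15,0.3,0.2,0,1],
    [0,0,20,0,0,0,1],
    [0,0,20,0,0,0,1],
    [0,0,12,0,0,0,1],
    [0,0,6,0,0,0,1],
    [0,0,0,0,0,0,1],
    [0,0,0,0,0,0,1],
  ],
)

```text
t: 4.2
eef_pos: [0.578, 0.1351, 0.1359]
tool_rot: [-0.0, 0.733, -0.681, 0.001]
contact_force: [-0.1, 0.5, 0.0]
gripper_width: 0.002
```

```bash
python3 - <<'E'
from h import *
inc([0.577,0.134,0.13],184.2)
E
```

```text
t 4.2 pos [0.578  0.1351 0.1359] F [-0.12  0.47  0.01] grip 0.0
shift mm (start axes) [1.  1.1 5.9] rotvec deg [-0.07 -0.03  0.03] shift in final axes [1.  1.1 5.9]
```

>>> apply_moves(
  increments=[
    [1,1,3,0,0,0,1],
    [0,0,3,0,0,0,1],
    [0,0,2,0,0,0,1],
    [0,0,2,0,0,0,1],
    [0,0,1,0,0,0,1],
    [0,0,1,0,0,0,1],
    [0,0,0,0,0,0,1],
    [0,0,0,0,0,0,1],
  ],
)

```text
t: 5.2
eef_pos: [0.5779, 0.1341, 0.1245]
tool_rot: [-0.001, 0.733, -0.681, 0.001]
contact_force: [0.2, 0.0, 0.3]
gripper_width: 0.0
```

```bash
python3 - <<'E'
from h import *
inc([0.577,0.134,0.12],184.2)
im=imaging.read_camera("wrist");cv2.imwrite('pics/w3.png',im[:,:,::-1])
E
```

```text
t 5.2 pos [0.5779 0.1341 0.1245] F [0.22 0.03 0.32] grip 0.0
shift mm (start axes) [0.  1.  4.5] rotvec deg [-0.21 -0.01  0.02] shift in final axes [0.  0.9 4.5]
```

View pics/w3.png

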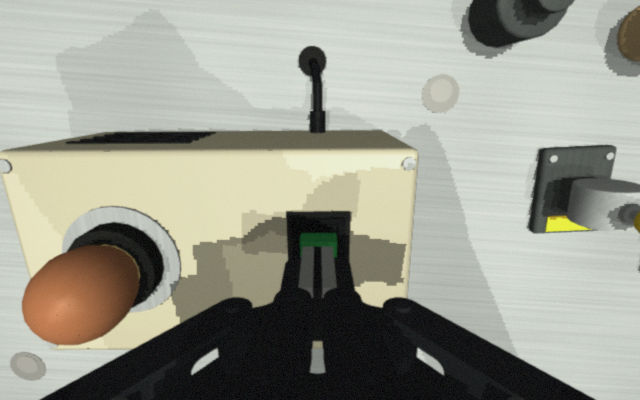

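>>> apply_moves(
  increments=[
    [0,0,1,0,0,0,1],
    [0,0,1,0,0,0,1],
    [0,0,1,0,0,0,1],
    [0,0,1,0,0,0,1],
    [0,0,0,0,0,0,1],
    [0,0,0,0,0,0,1],
    [0,0,0,0,0,0,1],
    [0,0,0,0,0,0,1],
  ],
)

```text
t: 6.25
eef_pos: [0.578, 0.1341, 0.1203]
tool_rot: [-0.001, 0.733, -0.681, 0.001]
contact_force: [-0.8, -0.3, 0.5]
gripper_width: 0.002
```

```bash
python3 - <<'E'
from h import *
inc([0.577,0.134,0.12],184.2)
im=imaging.read_camera("scene");cv2.imwrite('pics/s4.png',cv2.resize(im[140:290,330:480],None,fx=4,fy=4)[:,:,::-1])
E
```

```text
t 6.25 pos [0.578  0.1341 0.1203] F [-0.79 -0.34  0.48] grip 0.0
shift mm (start axes) [0.1 1.  0.3] rotvec deg [-0.22 -0.01  0.02] shift in final axes [0.1 1.  0.3]
```

View pics/s4.png

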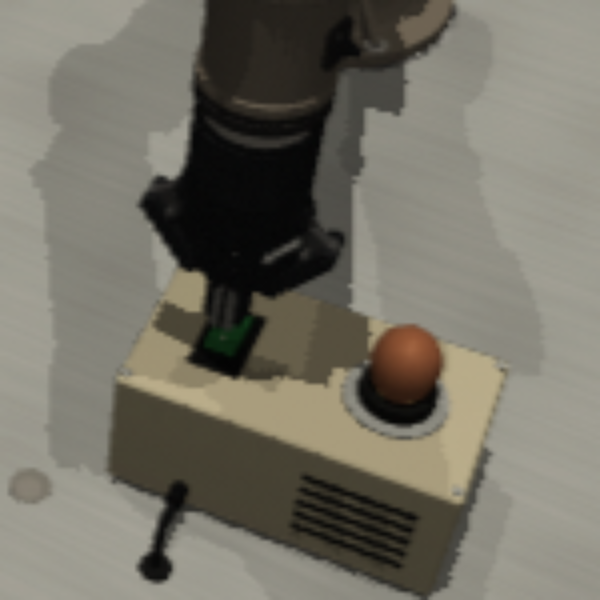

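```bash
python3 - <<'E'
from h import *
c=imaging.get_calibration("scene");w=imaging.get_calibration("wrist");o=bot.get_obs()
for n,p in (("tcp",o["eef_pos"]),("on",[.5756,.134,.125]),("on edge",[.580,.1345,.126]),("ctr",[.5597,.133,.12]),("off edge",[.539,.131,.118])):
    s=proj(c,p);print(n,s.round(1),"crop",((s-[330,140])*4).round(0),"wrist",proj(w,p).round(1))
im=imaging.read_camera("wrist");cv2.imwrite('pics/w4.png',cv2.resize(im[190:310,240:400],None,fx=5,fy=5)[:,:,::-1])
E
```

```text
tcp [384.5 226.3] crop [218. 345.] wrist [319.7 240.3]
on [385.1 224.5] crop [220. 338.] wrist [319.6 248.3]
on edge [384.6 225.4] crop [218. 342.] wrist [319.3 241.2]
ctr [387.  221.8] crop [228. 327.] wrist [319.2 271. ]
off edge [389.4 217.2] crop [237. 309.] wrist [319.9 302. ]
```

View pics/w4.png

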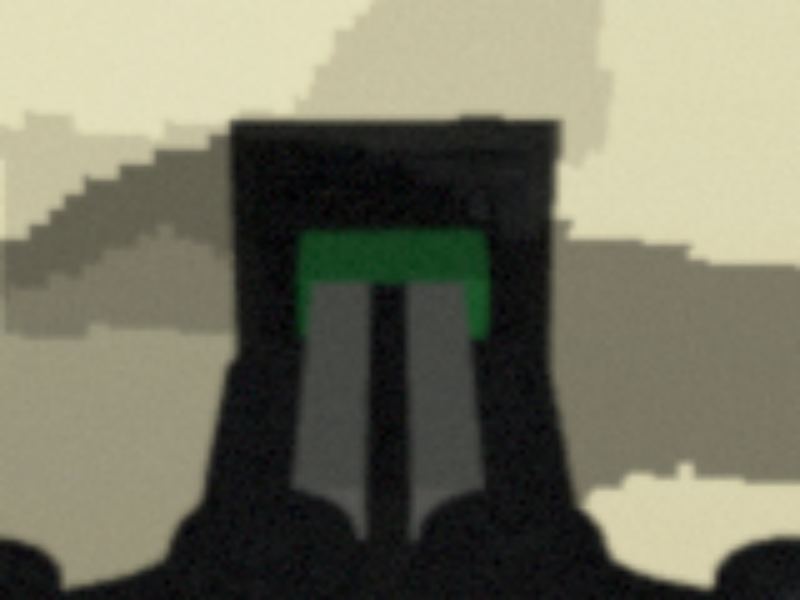

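Both views show the visible fingertip ending a few mm short of the projected TCP, and there is no contact force yet at TCP z = 0.120. I'll keep descending gently and watch the force.

>>> apply_moves(
  increments=[
    [0,0,1,0,0,0,1],
    [0,0,1,0,0,0,1],
    [0,0,1,0,0,0,1],
    [0,0,0,0,0,0,1],
    [0,0,0,0,0,0,1],
    [0,0,0,0,0,0,1],
    [0,0,0,0,0,0,1],
    [0,0,0,0,0,0,1],
  ],
)

```text
t: 7.35
eef_pos: [0.578, 0.1341, 0.1171]
tool_rot: [-0.001, 0.733, -0.681, 0.001]
contact_force: [-0.0, -0.3, 0.4]
gripper_width: -0.001
```

```bash
python3 - <<'E'
from h import *
inc([0.577,0.134,0.12],184.2)
im=imaging.read_camera("wrist");a=cv2.resize(im[190:310,240:400],None,fx=4,fy=4)
im=imaging.read_camera("scene");b=cv2.resize(im[190:250,360:430],None,fx=8,fy=8)[:480,:]
cv2.imwrite('pics/w5.png',a[:,:,::-1]);cv2.imwrite('pics/s5.png',b[:,:,::-1])
E
```

```text
t 7.35 pos [0.578  0.1341 0.1171] F [-0.03 -0.32  0.37] grip -0.0
shift mm (start axes) [ 0.   1.  -2.9] rotvec deg [-0.22 -0.01  0.01] shift in final axes [ 0.   1.  -2.9]
```

View pics/w5.png

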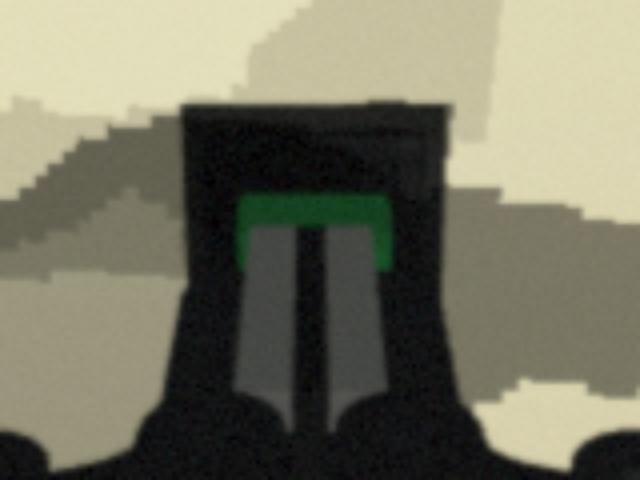

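View pics/s5.png

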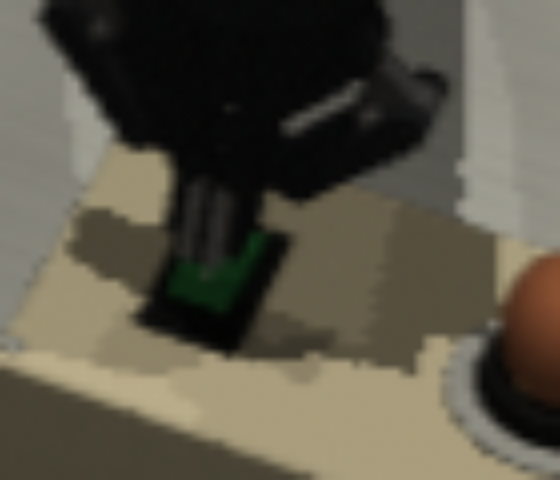

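```bash
python3 - <<'E'
from h import *
c=imaging.get_calibration("scene");w=imaging.get_calibration("wrist")
def P(c):
    T=np.linalg.inv(np.array(c["extrinsics"]));return np.array(c["K"])@T[:3]
def tri(a,b):
    X=cv2.triangulatePoints(P(c),P(w),np.array(a,float).reshape(2,1),np.array(b,float).reshape(2,1));return (X[:3]/X[3]).ravel().round(4)
print("tip",tri((385.6,224.),(318,246.7)), tri((385.6,225.),(318,246.7)),tri((385.6,223.),(318,246.7)))
# rocker on-end edge middle: scene crop (202,302), wrist (318.5,238.3)
print("edge",tri((360+202/8,190+302/8),(318.5,238.3)))
E
```

```text
tip [0.5813 0.1362 0.1336] [0.5781 0.1358 0.1264] [0.5845 0.1366 0.1408]
edge [0.5777 0.1357 0.1151]
```

>>> apply_moves(
  increments=[
    [0,0,1,0,0,0,1],
    [0,0,0,0,0,0,1],
    [0,0,1,0,0,0,1],
    [0,0,0,0,0,0,1],
    [0,0,0,0,0,0,1],
    [0,0,0,0,0,0,1],
    [0,0,0,0,0,0,1],
    [0,0,0,0,0,0,1],
  ],
)

```text
t: 8.45
eef_pos: [0.578, 0.1341, 0.1149]
tool_rot: [-0.001, 0.733, -0.681, 0.001]
contact_force: [-0.6, 0.2, -0.4]
gripper_width: 0.001
```

```bash
python3 - <<'E'
from h import *
inc([0.577,0.134,0.12],184.2)
im=imaging.read_camera("wrist");a=cv2.resize(im[190:310,240:400],None,fx=4,fy=4)
cv2.imwrite('pics/w6.png',a[:,:,::-1])
E
```

```text
t 8.45 pos [0.578  0.1341 0.1149] F [-0.62  0.16 -0.4 ] grip 0.0
shift mm (start axes) [ 0.   1.  -5.1] rotvec deg [-0.21 -0.01  0.02] shift in final axes [ 0.   1.  -5.1]
```

View pics/w6.png

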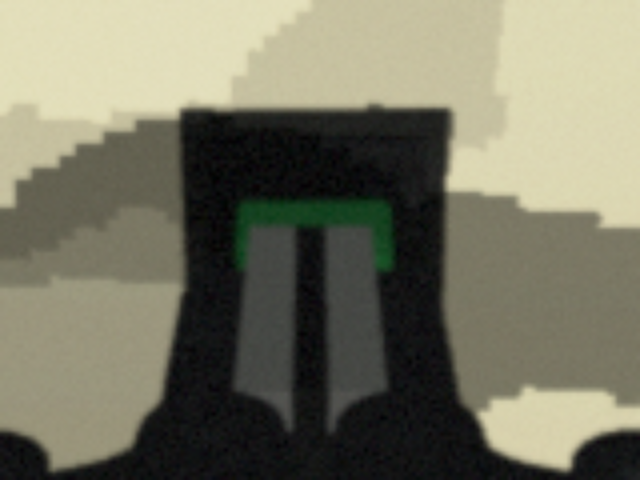

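>>> apply_moves(
  increments=[
    [0,0,1,0,0,0,1],
    [0,0,0,0,0,0,1],
    [0,0,1,0,0,0,1],
    [0,0,0,0,0,0,1],
    [0,0,0,0,0,0,1],
    [0,0,0,0,0,0,1],
    [0,0,0,0,0,0,1],
    [0,0,0,0,0,0,1],
  ],
)

```text
t: 9.5
eef_pos: [0.578, 0.1341, 0.1127]
tool_rot: [-0.001, 0.733, -0.681, 0.001]
contact_force: [0.6, -0.3, -0.6]
gripper_width: -0.002
```

>>> apply_moves(
  increments=[
    [0,0,1,0,0,0,1],
    [0,0,0,0,0,0,1],
    [0,0,0,0,0,0,1],
    [0,0,1,0,0,0,1],
    [0,0,0,0,0,0,1],
    [0,0,0,0,0,0,1],
    [0,0,0,0,0,0,1],
    [0,0,0,0,0,0,1],
  ],
)

```text
t: 10.5
eef_pos: [0.578, 0.1341, 0.1106]
tool_rot: [-0.001, 0.733, -0.681, 0.001]
contact_force: [0.4, -0.6, 0.4]
gripper_width: -0.003
```

```bash
python3 - <<'E'
from h import *
inc([0.577,0.134,0.12],184.2)
im=imaging.read_camera("wrist");a=cv2.resize(im[190:310,240:400],None,fx=4,fy=4)
im=imaging.read_camera("scene");b=cv2.resize(im[190:250,360:430],None,fx=8,fy=8)[:480,:]
cv2.imwrite('pics/ws7.png',np.hstack([a[:,:400],b[:,:400]])[:,:,::-1])
E
```

```text
t 10.5 pos [0.578  0.1341 0.1106] F [ 0.37 -0.59  0.41] grip -0.0
shift mm (start axes) [ 0.1  1.  -9.4] rotvec deg [-0.21 -0.01  0.02] shift in final axes [ 0.1  1.  -9.4]
```

View pics/ws7.png

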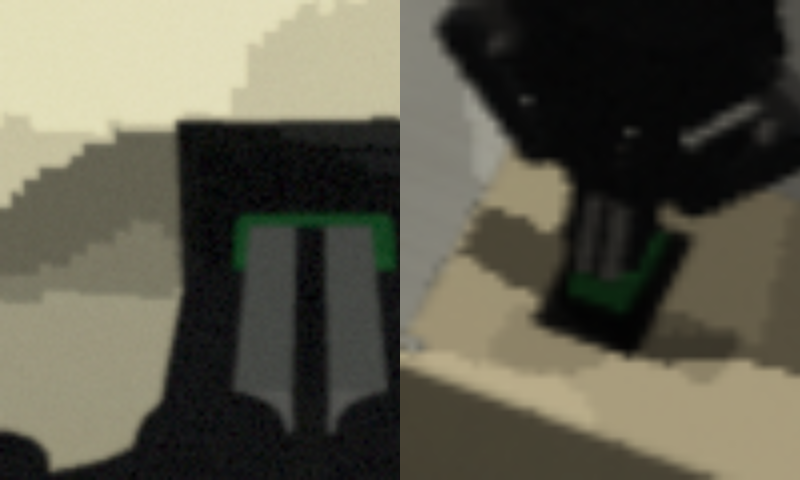

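>>> apply_moves(
  increments=[
    [0,0,1,0,0,0,1],
    [0,0,0,0,0,0,1],
    [0,0,0,0,0,0,1],
    [0,0,1,0,0,0,1],
    [0,0,0,0,0,0,1],
    [0,0,0,0,0,0,1],
    [0,0,0,0,0,0,1],
    [0,0,0,0,0,0,1],
  ],
)

```text
t: 11.6
eef_pos: [0.578, 0.1341, 0.1085]
tool_rot: [-0.001, 0.733, -0.681, 0.001]
contact_force: [0.3, 0.5, -0.9]
gripper_width: 0.001
```

>>> apply_moves(
  increments=[
    [0,0,1,0,0,0,1],
    [0,0,0,0,0,0,1],
    [0,0,1,0,0,0,1],
    [0,0,0,0,0,0,1],
    [0,0,1,0,0,0,1],
    [0,0,0,0,0,0,1],
    [0,0,0,0,0,0,1],
    [0,0,0,0,0,0,1],
  ],
)

```text
t: 12.6
eef_pos: [0.578, 0.1341, 0.1052]
tool_rot: [-0.001, 0.733, -0.681, 0.001]
contact_force: [-0.5, -1.1, 0.2]
gripper_width: 0.002
```

```bash
python3 - <<'E'
from h import *
inc([0.577,0.134,0.12],184.2)
im=imaging.read_camera("wrist");a=cv2.resize(im[190:310,240:400],None,fx=4,fy=4)
im=imaging.read_camera("scene");b=cv2.resize(im[190:250,360:430],None,fx=8,fy=8)[:480,:]
cv2.imwrite('pics/ws8.png',np.hstack([a[:,:400],b[:,:400]])[:,:,::-1])
E
```

```text
t 12.6 pos [0.578  0.1341 0.1052] F [-0.51 -1.13  0.19] grip 0.0
shift mm (start axes) [  0.1   1.  -14.8] rotvec deg [-0.21 -0.01  0.02] shift in final axes [  0.1   1.  -14.8]
```

View pics/ws8.png

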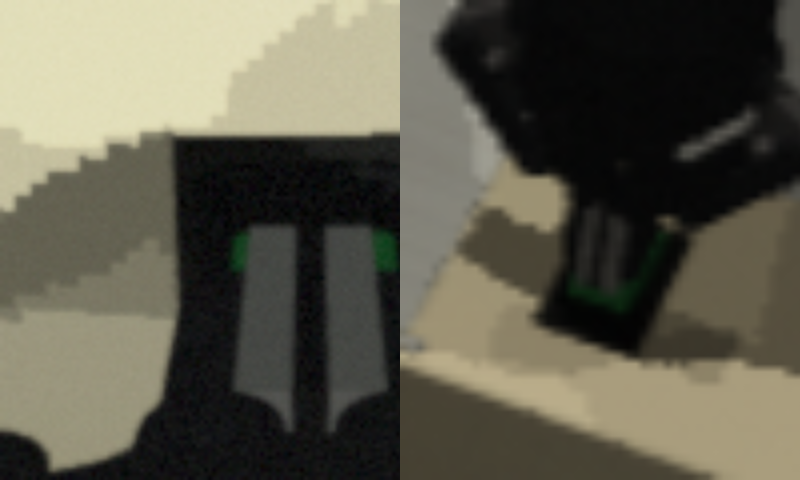

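The fingertip now covers the rocker's end in both views, still with no force. The visible tip is therefore about 20 mm behind the reported TCP. I'm continuing down.

>>> apply_moves(
  increments=[
    [0,1,1,0,0,0,1],
    [0,0,0,0,0,0,1],
    [0,0,1,0,0,0,1],
    [0,0,0,0,0,0,1],
    [0,0,1,0,0,0,1],
    [0,0,0,0,0,0,1],
    [0,0,0,0,0,0,1],
    [0,0,0,0,0,0,1],
  ],
)

```text
t: 13.7
eef_pos: [0.577, 0.134, 0.102]
tool_rot: [-0.001, 0.733, -0.681, 0.001]
contact_force: [-0.3, -1.1, 0.3]
gripper_width: -0.0
```

```bash
python3 - <<'E'
from h import *
inc([0.577,0.134,0.12],184.2)
im=imaging.read_camera("wrist");a=cv2.resize(im[190:310,240:400],None,fx=4,fy=4)
im=imaging.read_camera("scene");b=cv2.resize(im[190:250,360:430],None,fx=8,fy=8)[:480,:]
cv2.imwrite('pics/ws9.png',np.hstack([a[:,:400],b[:,:400]])[:,:,::-1])
E
```

```text
t 13.7 pos [0.577 0.134 0.102] F [-0.3  -1.14  0.34] grip -0.0
shift mm (start axes) [  0.1  -0.1 -18. ] rotvec deg [-0.21 -0.01  0.01] shift in final axes [  0.1  -0.  -18. ]
```

View pics/ws9.png

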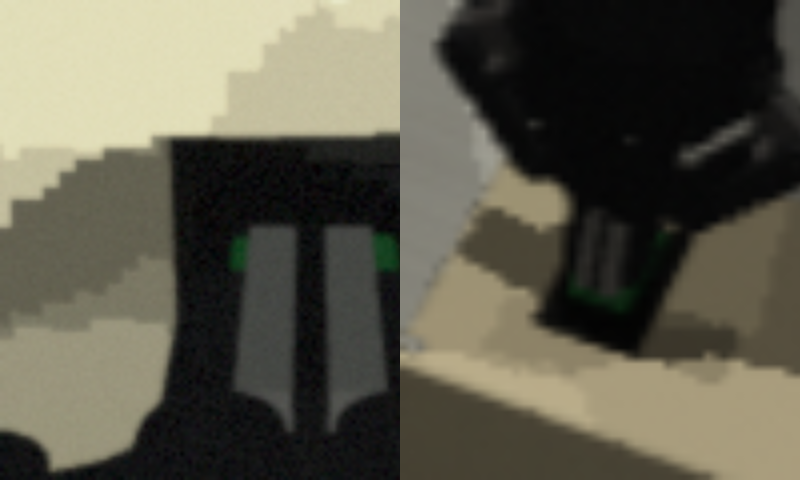

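```bash
python3 - <<'E'
from h import *
b=np.load('pics/scene0.npy');im=imaging.read_camera("scene");np.save('pics/s10.npy',im)
print(b[225:237,427:437].mean((0,1)),im[225:237,427:437].mean((0,1)))
A=np.hstack([cv2.resize(x[180:290,345:465],None,fx=3.3,fy=3.3) for x in (b,im)]);cv2.imwrite('pics/s10.png',A[:,:,::-1])
E
```

```text
[115.00833333  67.825       42.70833333] [111.85        65.85833333  41.36666667]
```

View pics/s10.png

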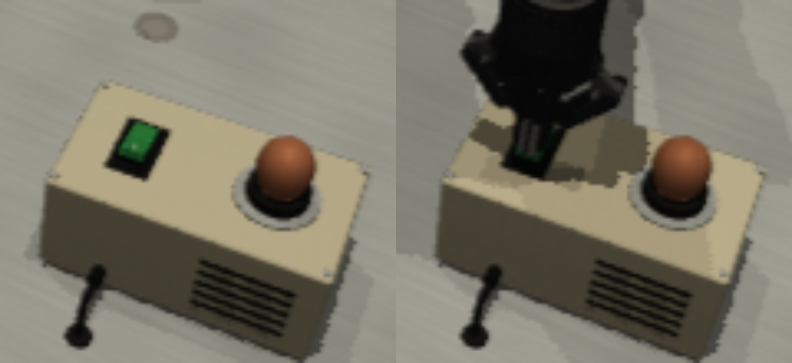

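>>> apply_moves(
  increments=[
    [0,0,1,0,0,0,1],
    [0,0,0,0,0,0,1],
    [0,0,1,0,0,0,1],
    [0,0,0,0,0,0,1],
    [0,0,0,0,0,0,1],
    [0,0,0,0,0,0,1],
    [0,0,0,0,0,0,1],
    [0,0,0,0,0,0,1],
  ],
)

```text
t: 14.85
eef_pos: [0.577, 0.1341, 0.0999]
tool_rot: [-0.001, 0.733, -0.681, 0.001]
contact_force: [0.6, -0.0, 0.3]
gripper_width: 0.001
```

```bash
python3 - <<'E'
from h import *
inc([0.577,0.134,0.12],184.2)
im=imaging.read_camera("wrist");a=cv2.resize(im[190:310,240:400],None,fx=4,fy=4)
im=imaging.read_camera("scene");b=cv2.resize(im[190:250,360:430],None,fx=8,fy=8)[:480,:]
print(im[225:237,427:437].mean((0,1)))
cv2.imwrite('pics/ws11.png',np.hstack([a[:,:400],b[:,:400]])[:,:,::-1])
E
```

```text
t 14.85 pos [0.577  0.1341 0.0999] F [ 0.57 -0.05  0.34] grip 0.0
shift mm (start axes) [  0.1  -0.1 -20.1] rotvec deg [-0.21 -0.01  0.02] shift in final axes [  0.1  -0.  -20.1]
[111.84166667  65.83333333  41.375     ]
```

View pics/ws11.png

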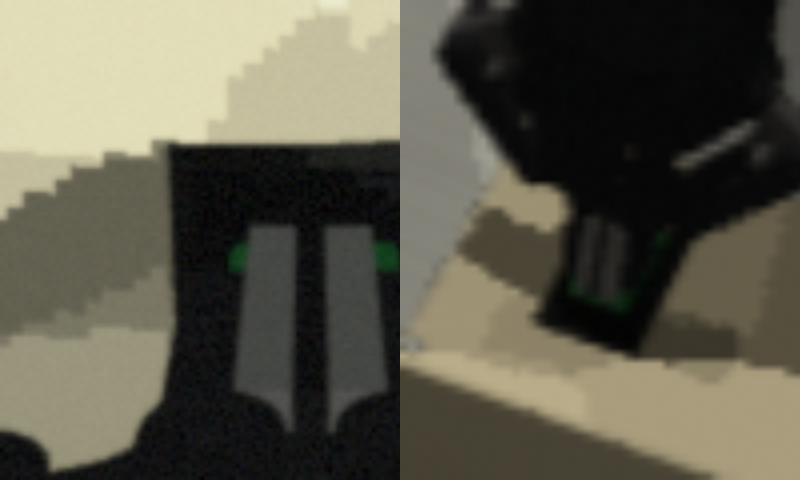

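```bash
python3 - <<'E'
from h import *
c=imaging.get_calibration("scene");w=imaging.get_calibration("wrist")
def P(c):
    T=np.linalg.inv(np.array(c["extrinsics"]));return np.array(c["K"])@T[:3]
def tri(a,b):
    X=cv2.triangulatePoints(P(c),P(w),np.array(a,float).reshape(2,1),np.array(b,float).reshape(2,1));return (X[:3]/X[3]).ravel().round(4)
for r in (226.5,227.5,228.5): print("tip",tri((385,r),(318,246.6)))
for p in ([.5803,.1345,.126],[.5803,.1345,.119]): print(proj(c,p).round(1),proj(w,p).round(1))
o=bot.get_obs();print(np.round(o["joint_torque"],2),np.round(o["torque"],3))
E
```

```text
tip [0.5856 0.1369 0.1283]
tip [0.5824 0.1364 0.121 ]
tip [0.5791 0.136  0.1136]
[384.5 225.5] [319.7 256.8]
[384.2 227.3] [319.6 250.2]
[-0.000e+00 -5.414e+01 -2.090e+00 -2.334e+01  2.000e-02 -1.000e-02
 -0.000e+00] [ 0.013 -0.066 -0.075]
```

>>> apply_moves(
  increments=[
    [0,0,1,0,0,0,1],
    [0,0,0,0,0,0,1],
    [0,0,1,0,0,0,1],
    [0,0,0,0,0,0,1],
    [0,0,1,0,0,0,1],
    [0,0,0,0,0,0,1],
    [0,0,0,0,0,0,1],
    [0,0,0,0,0,0,1],
  ],
)

```text
t: 15.95
eef_pos: [0.5779, 0.1342, 0.0975]
tool_rot: [-0.002, 0.733, -0.681, 0.002]
contact_force: [0.6, -1.0, 2.6]
gripper_width: 0.002
```

```bash
python3 - <<'E'
from h import *
inc([0.577,0.134,0.12],184.2)
im=imaging.read_camera("wrist");a=cv2.resize(im[190:310,240:400],None,fx=4,fy=4)
im=imaging.read_camera("scene");b=cv2.resize(im[190:250,360:430],None,fx=8,fy=8)[:480,:]
print(im[225:237,427:437].mean((0,1)))
cv2.imwrite('pics/ws12.png',np.hstack([a[:,:400],b[:,:400]])[:,:,::-1])
E
```

```text
t 15.95 pos [0.5779 0.1342 0.0975] F [ 0.56 -1.04  2.56] grip 0.0
shift mm (start axes) [  0.1   0.8 -22.5] rotvec deg [-0.32  0.01  0.01] shift in final axes [  0.1   0.9 -22.5]
[112.          65.96666667  41.54166667]
```

View pics/ws12.png

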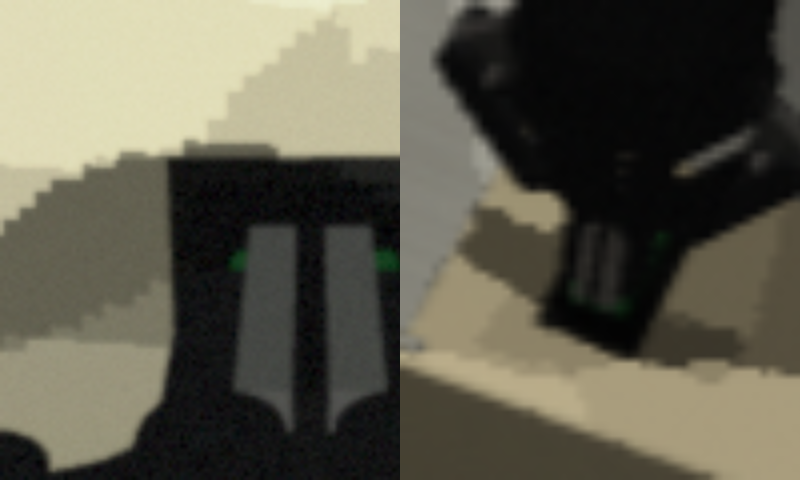

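Contact: 2.6 N upward at TCP z 0.0975. I'm pressing a little further to tip the rocker.

>>> apply_moves(
  increments=[
    [0,0.5,1,0,0,0,1],
    [0,0,1,0,0,0,1],
    [0,0,1,0,0,0,1],
    [0,0,1,0,0,0,1],
    [0,0,0,0,0,0,1],
    [0,0,0,0,0,0,1],
    [0,0,0,0,0,0,1],
    [0,0,0,0,0,0,1],
  ],
)

```text
t: 17.05
eef_pos: [0.577, 0.134, 0.0926]
tool_rot: [-0.002, 0.733, -0.681, 0.002]
contact_force: [0.3, 0.3, 1.3]
gripper_width: 0.004
```

```bash
python3 - <<'E'
from h import *
inc([0.577,0.134,0.12],184.2)
im=imaging.read_camera("wrist");a=cv2.resize(im[190:310,240:400],None,fx=4,fy=4)
im=imaging.read_camera("scene");b=cv2.resize(im[190:250,360:430],None,fx=8,fy=8)[:480,:]
print(im[225:237,427:437].mean((0,1)))
cv2.imwrite('pics/ws13.png',np.hstack([a[:,:400],b[:,:400]])[:,:,::-1])
E
```

```text
t 17.05 pos [0.577  0.134  0.0926] F [0.34 0.3  1.25] grip 0.0
shift mm (start axes) [  0.   -0.1 -27.4] rotvec deg [-0.27 -0.    0.01] shift in final axes [  0.    0.  -27.4]
[112.13333333  66.          41.53333333]
```

View pics/ws13.png

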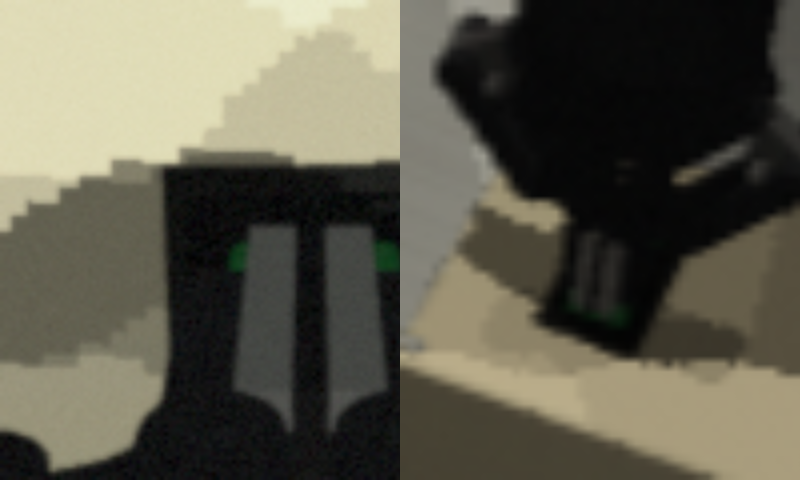

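>>> apply_moves(
  increments=[
    [0,0,-10,0,0,0,1],
    [0,0,-25,0,0,0,1],
    [0,0,-30,0,0,0,1],
    [0,0,-25,0,0,0,1],
    [0,0,-10,0,0,0,1],
    [0,0,0,0,0,0,1],
    [0,0,0,0,0,0,1],
    [0,0,0,0,0,0,1],
  ],
)

```text
t: 18.15
eef_pos: [0.5746, 0.1337, 0.1956]
tool_rot: [-0.0, 0.733, -0.68, 0.001]
contact_force: [0.0, 0.0, 0.7]
gripper_width: -0.001
```

```bash
python3 - <<'E'
from h import *
inc([0.529,-0.302,0.19],184.2)
im=imaging.read_camera("wrist");a=cv2.resize(im[140:260,240:400],None,fx=4,fy=4)
im=imaging.read_camera("scene");b=cv2.resize(im[200:260,375:445],None,fx=8,fy=8)[:480,:]
print(im[225:237,427:437].mean((0,1)))
cv2.imwrite('pics/ws14.png',np.hstack([a[:,120:500],b[:,:420]])[:,:,::-1])
E
```

```text
t 18.15 pos [0.5746 0.1337 0.1956] F [0.03 0.01 0.71] grip -0.0
shift mm (start axes) [431.2  77.8   5.8] rotvec deg [-0.05 -0.03  0.04] shift in final axes [431.2  77.4   5.6]
[112.7         66.38333333  41.8       ]
```

View pics/ws14.png

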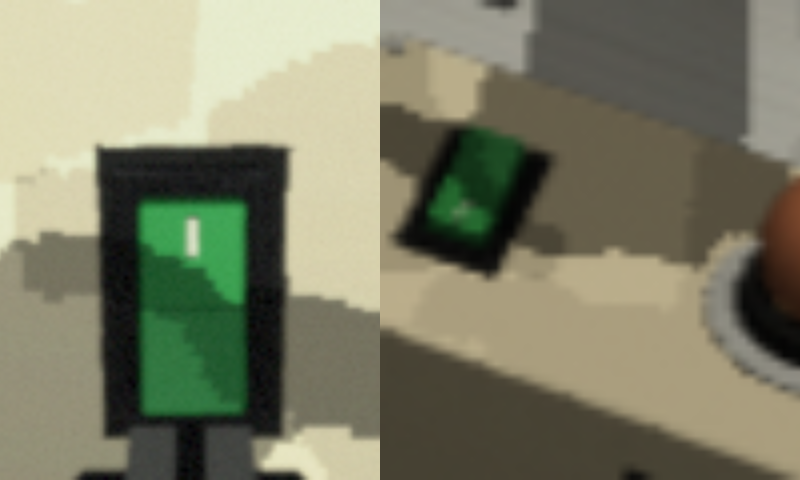

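```bash
python3 - <<'E'
from h import *
im=np.load('pics/w2.npy');a=cv2.resize(im[145:265,240:400],None,fx=4,fy=4)
b=cv2.resize(np.load('pics/scene0.npy')[200:260,375:445],None,fx=8,fy=8)
cv2.imwrite('pics/cmp.png',np.hstack([a[:,120:500],b[:,:420]])[:,:,::-1])
w=imaging.get_calibration("wrist")
C=np.array([.5597,.133]);u=np.array([np.cos(.0733),np.sin(.0733)])
for nm,zs in (("off",(.126,.118)),("on",(.118,.126))):
    print(nm,[proj(w,[*(C+s*.0205*u),z]).round(1).tolist() for s,z in ((1,zs[0]),(-1,zs[1]))])
im=imaging.read_camera("wrist")
bl,m=blobs(im,45,85,amin=100);print(bl)
E
```

```text
off [[318.4, 193.7], [318.3, 241.6]]
on [[318.4, 190.7], [318.3, 246.0]]
[([317.85, 216.38], [304, 189, 28, 55, 1438])]
```

View pics/cmp.png

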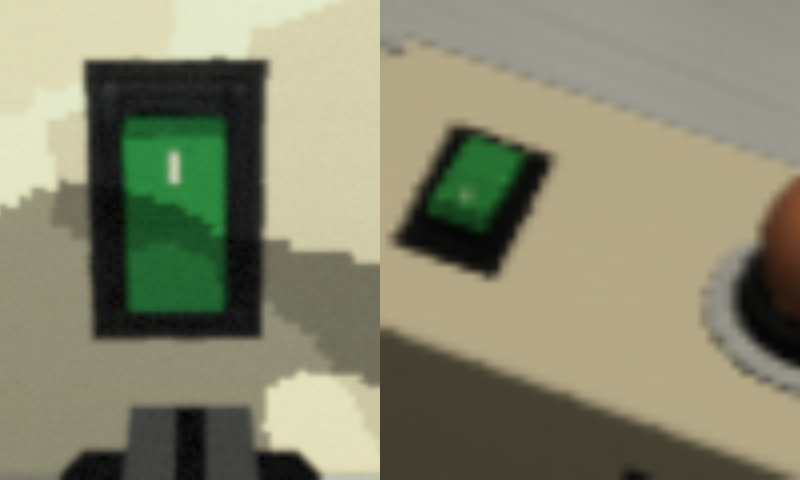

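The rocker is on: the green spans 55 px in the wrist view (55.3 predicted for on, 47.9 for off), and its end face is no longer visible. Next is the blue counter.

>>> apply_moves(
  increments=[
    [50,9,0,0,0,0,1],
    [56,10,0,0,0,0,1],
    [56,10,0,0,0,0,1],
    [56,10,0,0,0,0,1],
    [56,10,2,0,0,0,1],
    [56,10,5,0,0,0,1],
    [50,9,5,0,0,0,1],
    [26,6,5,0,0,0,1],
  ],
)

```text
t: 19.3
eef_pos: [0.5319, -0.2854, 0.1763]
tool_rot: [-0.001, 0.735, -0.678, 0.0]
contact_force: [-0.5, 1.2, 0.4]
gripper_width: -0.003
```

```bash
python3 - <<'E'
from h import *
inc([0.528,-0.302,0.15],184.2)
E
```

```text
t 19.3 pos [ 0.5319 -0.2854  0.1763] F [-0.5   1.2   0.45] grip -0.0
shift mm (start axes) [16.3  5.3 26.2] rotvec deg [-0.1   0.07  0.49] shift in final axes [16.3  5.1 26.3]
```

>>> apply_moves(
  increments=[
    [10,3,10,0,0,0,1],
    [5,1,10,0,0,0,1],
    [0,0,10,0,0,0,1],
    [0,0,5,0,0,0,1],
    [0,0,0,0,0,0,1],
    [0,0,0,0,0,0,1],
    [0,0,0,0,0,0,1],
    [0,0,0,0,0,0,1],
  ],
)

```text
t: 20.3
eef_pos: [0.5301, -0.2974, 0.1384]
tool_rot: [-0.002, 0.737, -0.676, -0.001]
contact_force: [0.7, 0.0, -0.4]
gripper_width: -0.001
```

```bash
python3 - <<'E'
from h import *
inc([0.528,-0.302,0.065],184.2)
c=imaging.get_calibration("wrist");im=imaging.read_camera("wrist");np.save('pics/w15.npy',im);cv2.imwrite('pics/w15.png',im[:,:,::-1])
bl,m=blobs(im,100,122,amin=30)
for ce,s in bl: print(ce,s,ray(c,ce,.085).round(4))
E
```

```text
t 20.3 pos [ 0.5301 -0.2974  0.1384] F [ 0.73  0.03 -0.45] grip -0.0
shift mm (start axes) [ 4.7  2.6 73.3] rotvec deg [-0.08  0.2   0.7 ] shift in final axes [ 4.5  2.5 73.4]
[498.07, 97.04] [486, 88, 25, 20, 227] [ 0.6117 -0.4007  0.085 ]
[519.7, 142.92] [503, 128, 34, 31, 779] [ 0.5852 -0.4212  0.085 ]
[327.56, 212.1] [309, 198, 45, 28, 664] [ 0.5279 -0.3031  0.085 ]
```

View pics/w15.png

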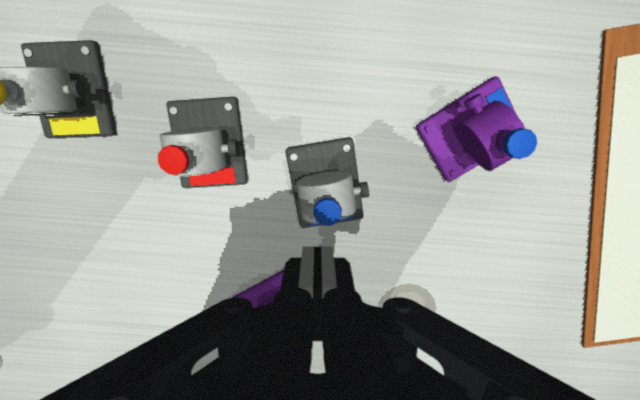

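The blue key of the grey counter is at pixel (327,211), giving (0.528, -0.303), which agrees with the top and scene views. I'm descending to just above it.

>>> apply_moves(
  increments=[
    [3,1,8,0,0,0.4,1],
    [3,1,14,0,0,0.3,1],
    [0,0,16,0,0,0,1],
    [0,0,14,0,0,0,1],
    [0,0,10,0,0,0,1],
    [0,0,6,0,0,0,1],
    [0,0,0,0,0,0,1],
    [0,0,0,0,0,0,1],
  ],
)

```text
t: 21.35
eef_pos: [0.5278, -0.3036, 0.0644]
tool_rot: [-0.001, 0.732, -0.681, -0.002]
contact_force: [-0.3, 0.2, -0.1]
gripper_width: -0.0
```

```bash
python3 - <<'E'
from h import *
inc([0.5285,-0.303,0.065],184.2)
im=imaging.read_camera("wrist");a=cv2.resize(im[160:280,240:400],None,fx=4,fy=4)
im=imaging.read_camera("scene");b=cv2.resize(im[140:200,230:300],None,fx=8,fy=8)[:480,:]
cv2.imwrite('pics/ws16.png',np.hstack([a[:,120:500],b[:,:420]])[:,:,::-1])
E
```

```text
t 21.35 pos [ 0.5278 -0.3036  0.0644] F [-0.3  0.2 -0.1] grip -0.0
shift mm (start axes) [-0.6 -0.7 -0.6] rotvec deg [ 0.02  0.26 -0.07] shift in final axes [-0.6 -0.7 -0.6]
```

View pics/ws16.png

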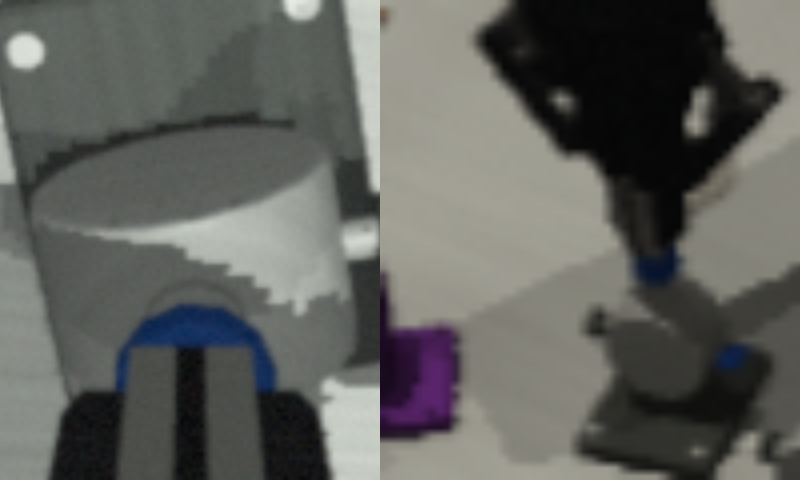

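The finger is centred over the blue cap in both views. I'm lowering until contact.

>>> apply_moves(
  increments=[
    [0,0,2,0,0,0,1],
    [0,0,2,0,0,0,1],
    [0,0,1,0,0,0,1],
    [0,0,1,0,0,0,1],
    [0,0,0,0,0,0,1],
    [0,0,0,0,0,0,1],
    [0,0,0,0,0,0,1],
    [0,0,0,0,0,0,1],
  ],
)

```text
t: 22.45
eef_pos: [0.5284, -0.3039, 0.0589]
tool_rot: [-0.002, 0.732, -0.681, -0.001]
contact_force: [-0.3, -0.3, 0.6]
gripper_width: -0.001
```

```bash
python3 - <<'E'
from h import *
inc([0.5285,-0.303,0.055],184.2)
im=imaging.read_camera("wrist");a=cv2.resize(im[160:280,240:400],None,fx=4,fy=4)
im=imaging.read_camera("scene");b=cv2.resize(im[140:200,230:300],None,fx=8,fy=8)[:480,:]
cv2.imwrite('pics/ws17.png',np.hstack([a[:,120:500],b[:,:420]])[:,:,::-1])
inc([0.5285,-0.303,0.055],184.2)
E
```

```text
t 22.45 pos [ 0.5284 -0.3039  0.0589] F [-0.26 -0.35  0.56] grip -0.0
shift mm (start axes) [-0.9 -0.2  3.9] rotvec deg [-0.07  0.2  -0.07] shift in final axes [-0.9 -0.2  3.9]
t 22.55 pos [ 0.5283 -0.3039  0.0589] F [-0.23  0.23  0.09] grip -0.0
shift mm (start axes) [-0.9 -0.2  3.9] rotvec deg [-0.06  0.21 -0.08] shift in final axes [-0.9 -0.2  3.9]
```

View pics/ws17.png

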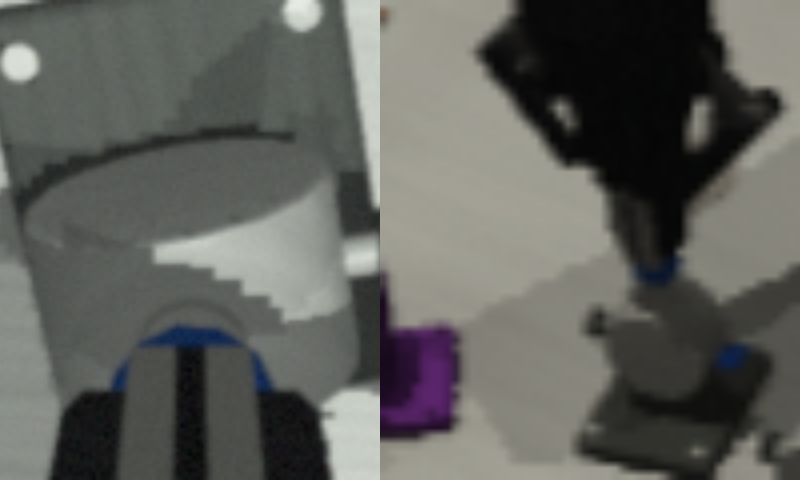

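Not yet touching. I'm going 3 mm further.

>>> apply_moves(
  increments=[
    [0,0,1,0,0,0,1],
    [0,0,1,0,0,0,1],
    [0,0,1,0,0,0,1],
    [0,0,0,0,0,0,1],
    [0,0,0,0,0,0,1],
    [0,0,0,0,0,0,1],
    [0,0,0,0,0,0,1],
    [0,0,0,0,0,0,1],
  ],
)

```text
t: 23.55
eef_pos: [0.5285, -0.3039, 0.0563]
tool_rot: [-0.002, 0.732, -0.681, -0.001]
contact_force: [-1.5, 0.7, 2.2]
gripper_width: -0.002
```

```bash
python3 - <<'E'
from h import *
F=[]
for i in range(3):
    F.append(bot.get_obs()["contact_force"]);im=imaging.read_camera("wrist")
print(np.round(F,2))
a=cv2.resize(im[160:280,240:400],None,fx=4,fy=4)
cv2.imwrite('pics/w18.png',a[:,:,::-1])
inc([0.5285,-0.303,0.055],184.2)
E
```

```text
[[-1.53  0.71  2.16]
 [-0.79  0.17  1.75]
 [ 0.03  0.68  1.53]]
t 23.7 pos [ 0.5284 -0.3039  0.0563] F [-0.91 -0.79  2.95] grip -0.0
shift mm (start axes) [-0.9 -0.1  1.3] rotvec deg [-0.08  0.19 -0.08] shift in final axes [-0.9 -0.1  1.3]
```

View pics/w18.png

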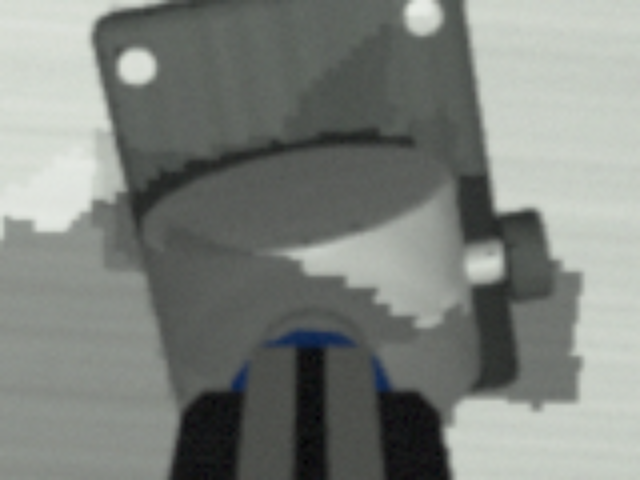

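Contact at about 2.1 N, so the stroke is about 1.5 mm. I'm pressing 4 to 4.5 mm more.

>>> apply_moves(
  increments=[
    [0,0,1,0,0,0,1],
    [0,0,1,0,0,0,1],
    [0,0,1,0,0,0,1],
    [0,0,1,0,0,0,1],
    [0,0,0.5,0,0,0,1],
    [0,0,0,0,0,0,1],
    [0,0,0,0,0,0,1],
    [0,0,0,0,0,0,1],
  ],
)

```text
t: 24.7
eef_pos: [0.5285, -0.3039, 0.0521]
tool_rot: [-0.002, 0.732, -0.681, -0.001]
contact_force: [-0.9, 0.5, 4.4]
gripper_width: 0.002
```

```bash
python3 - <<'E'
from h import *
F=[]
for i in range(4):
    F.append(bot.get_obs()["contact_force"]);im=imaging.read_camera("wrist")
print(np.round(F,2))
inc([0.5285,-0.303,0.052],184.2)
E
```

```text
[[-0.92  0.52  4.41]
 [-1.54  1.1   4.68]
 [-0.99  2.15  4.08]
 [-0.96  0.26  4.46]]
t 24.9 pos [ 0.5285 -0.3039  0.0521] F [-1.4   1.43  4.49] grip -0.0
shift mm (start axes) [-0.9 -0.1  0.1] rotvec deg [-0.08  0.19 -0.08] shift in final axes [-0.9 -0.1  0.1]
```

Force is 4.4 N, a stroke of about 5.3 mm, which is past the count. I'm releasing straight up.

>>> apply_moves(
  increments=[
    [0,0,-5,0,0,0,1],
    [0,0,-10,0,0,0,1],
    [0,0,-20,0,0,0,1],
    [0,0,-30,0,0,0,1],
    [0,0,-30,0,0,0,1],
    [0,0,-20,0,0,0,1],
    [0,0,-15,0,0,0,1],
    [0,0,0,0,0,0,1],
  ],
)

```text
t: 25.9
eef_pos: [0.5282, -0.3043, 0.1874]
tool_rot: [-0.002, 0.732, -0.681, -0.001]
contact_force: [1.0, 0.2, -0.0]
gripper_width: 0.004
```

```bash
python3 - <<'E'
from h import *
inc([0.542,0.1317,0.19],184.2)
im=imaging.read_camera("scene");cv2.imwrite('pics/s19.png',cv2.resize(im[130:280,200:470],None,fx=2.9,fy=2.9)[:,:,::-1])
E
```

```text
t 25.9 pos [ 0.5282 -0.3043  0.1874] F [ 1.01  0.17 -0.  ] grip 0.0
shift mm (start axes) [-433.9  -45.2   -1. ] rotvec deg [-0.09  0.19 -0.07] shift in final axes [-433.8  -45.7   -2.6]
```

View pics/s19.png

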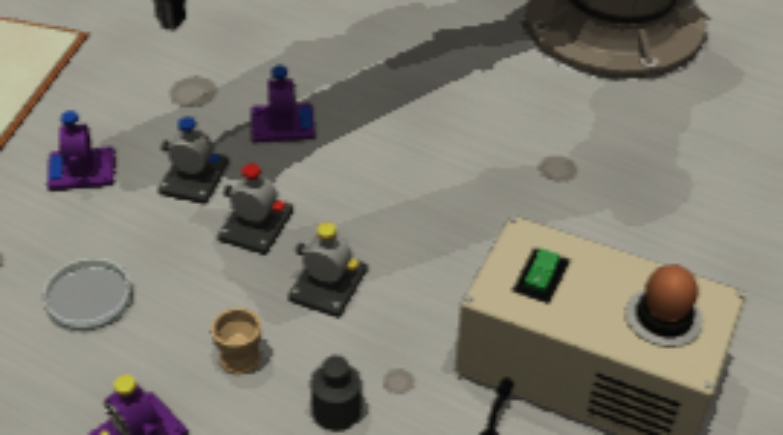

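The blue key is back up at (187,123) in the crop and everything is in place. I'm moving to the rocker's off end.

>>> apply_moves(
  increments=[
    [-50,-6,-1,0,0,0,1],
    [-56,-6,-1,0,0,0,1],
    [-56,-6,-1,0,0,0,1],
    [-56,-6,-1,0,0,0,1],
    [-56,-6,0,0,0,0,1],
    [-56,-6,0,0,0,0,1],
    [-50,-5,0,0,0,0,1],
    [-30,-3,0,0,0,0,1],
  ],
)

```text
t: 26.95
eef_pos: [0.5378, 0.1169, 0.1826]
tool_rot: [0.003, 0.73, -0.684, -0.006]
contact_force: [1.1, -0.0, 0.0]
gripper_width: 0.0
```

```bash
python3 - <<'E'
from h import *
inc([0.542,0.1317,0.107],184.2)
E
```

```text
t 26.95 pos [0.5378 0.1169 0.1826] F [ 1.11 -0.02  0.03] grip 0.0
shift mm (start axes) [-14.2  -6.2  75.6] rotvec deg [ 0.79  0.27 -0.46] shift in final axes [-14.5  -5.2  75.6]
```

>>> apply_moves(
  increments=[
    [-6,-3,0,0.4,0.2,-0.3,1],
    [-3,-1,10,0.3,0,-0.1,1],
    [0,0,16,0,0,0,1],
    [0,0,16,0,0,0,1],
    [0,0,10,0,0,0,1],
    [0,0,4,0,0,0,1],
    [0,0,0,0,0,0,1],
    [0,0,0,0,0,0,1],
  ],
)

```text
t: 27.95
eef_pos: [0.5393, 0.1221, 0.1191]
tool_rot: [0.003, 0.731, -0.682, -0.002]
contact_force: [0.3, -0.6, 0.3]
gripper_width: -0.002
```

```bash
python3 - <<'E'
from h import *
inc([0.542,0.1317,0.105],184.2)
im=imaging.read_camera("wrist");a=cv2.resize(im[140:260,240:400],None,fx=4,fy=4);cv2.imwrite('pics/w20.png',a[:,:,::-1])
E
```

```text
t 27.95 pos [0.5393 0.1221 0.1191] F [ 0.28 -0.58  0.26] grip -0.0
shift mm (start axes) [-9.4 -3.5 14.1] rotvec deg [ 0.4  -0.1  -0.21] shift in final axes [-9.3 -3.4 14.1]
```

View pics/w20.png

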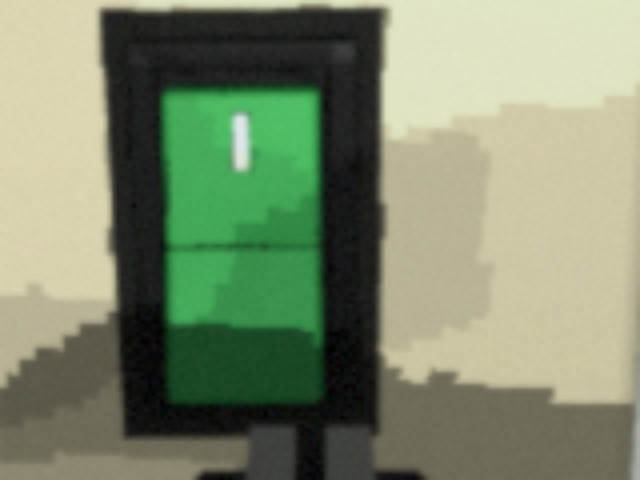

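>>> apply_moves(
  increments=[
    [-5,-2,0,0.2,0,0,1],
    [-4,-1,0,0.2,0,-0.2,1],
    [0,0,4,0,0,0,1],
    [0,0,4,0,0,0,1],
    [0,0,4,0,0,0,1],
    [0,0,2,0,0,0,1],
    [0,0,0,0,0,0,1],
    [0,0,0,0,0,0,1],
  ],
)

```text
t: 29.0
eef_pos: [0.5422, 0.1324, 0.1048]
tool_rot: [-0.0, 0.733, -0.68, 0.001]
contact_force: [0.9, 0.3, 0.3]
gripper_width: 0.003
```

```bash
python3 - <<'E'
from h import *
inc([0.542,0.1317,0.1],184.2)
im=imaging.read_camera("wrist");a=cv2.resize(im[160:280,240:400],None,fx=4,fy=4);cv2.imwrite('pics/w21.png',a[:,:,::-1])
E
```

```text
t 29.0 pos [0.5422 0.1324 0.1048] F [0.93 0.35 0.28] grip 0.0
shift mm (start axes) [0.7 0.3 4.8] rotvec deg [-0.1  -0.08  0.04] shift in final axes [0.7 0.3 4.8]
```

View pics/w21.png

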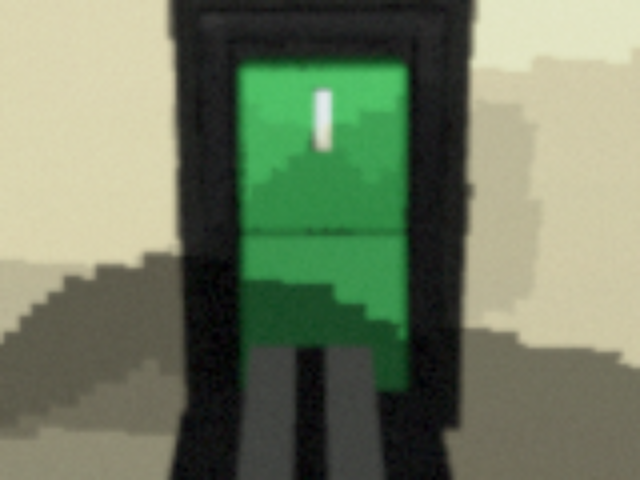

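>>> apply_moves(
  increments=[
    [0,0,3,0,0,0,1],
    [0,0,3,0,0,0,1],
    [0,0,1,0,0,0,1],
    [0,0,1,0,0,0,1],
    [0,0,1,0,0,0,1],
    [0,0,1,0,0,0,1],
    [0,0,1,0,0,0,1],
    [0,0,0,0,0,0,1],
  ],
)

```text
t: 30.05
eef_pos: [0.5423, 0.1324, 0.0933]
tool_rot: [-0.0, 0.733, -0.681, 0.001]
contact_force: [1.3, 0.9, 0.1]
gripper_width: 0.001
```

```bash
python3 - <<'E'
from h import *
inc([0.542,0.1317,0.0925],184.2)
im=imaging.read_camera("wrist");a=cv2.resize(im[160:280,240:400],None,fx=4,fy=4);cv2.imwrite('pics/w22.png',a[:,:,::-1])
inc([0.542,0.1317,0.0925],184.2)
E
```

```text
t 30.05 pos [0.5423 0.1324 0.0933] F [1.3  0.91 0.13] grip 0.0
shift mm (start axes) [0.6 0.3 0.8] rotvec deg [-0.12 -0.08  0.03] shift in final axes [0.6 0.3 0.8]
t 30.1 pos [0.5423 0.1324 0.0934] F [-0.71 -0.54  0.74] grip 0.0
shift mm (start axes) [0.7 0.4 0.9] rotvec deg [-0.12 -0.08  0.03] shift in final axes [0.7 0.4 0.9]
```

View pics/w22.png

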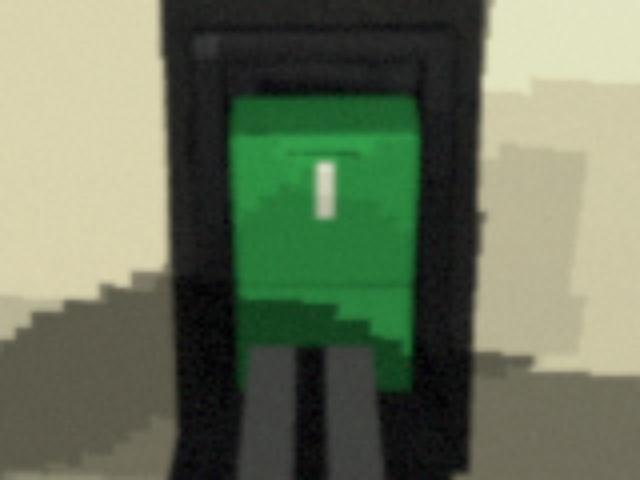

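The on end has risen: its end face is visible again at (325,115). The rocker has snapped off, so I'm lifting clear.

>>> apply_moves(
  increments=[
    [0,0,-8,0,0,0,1],
    [0,0,-20,0,0,0,1],
    [0,0,-30,0,0,0,1],
    [0,0,-30,0,0,0,1],
    [0,0,-20,0,0,0,1],
    [0,0,-5,0,0,0,1],
    [0,0,0,0,0,0,1],
    [0,0,0,0,0,0,1],
  ],
)

```text
t: 31.1
eef_pos: [0.5418, 0.1325, 0.2114]
tool_rot: [-0.0, 0.733, -0.68, 0.001]
contact_force: [0.5, -0.3, -0.7]
gripper_width: -0.004
```

```bash
python3 - <<'E'
from h import *
inc([0.542,0.1317,0.0925],184.2)
im=imaging.read_camera("wrist");cv2.imwrite('pics/w23.png',im[:,:,::-1])
w=imaging.get_calibration("wrist");print(blobs(im,45,85,amin=100)[0])
C=np.array([.5597,.133]);u=np.array([np.cos(.0733),np.sin(.0733)])
for nm,zs in (("off",(.126,.118)),("on",(.118,.126))):
    print(nm,[proj(w,[*(C+s*.0205*u),z]).round(1).tolist() for s,z in ((1,zs[0]),(-1,zs[1]))])
im=imaging.read_camera("scene");cv2.imwrite('pics/s23.png',im[:,:,::-1])
E
```

```text
t 31.1 pos [0.5418 0.1325 0.2114] F [ 0.52 -0.32 -0.71] grip -0.0
shift mm (start axes) [  0.7   0.2 118.9] rotvec deg [-0.14 -0.07  0.05] shift in final axes [ 9.000e-01 -1.000e-01  1.189e+02]
[([319.15, 170.19], [306, 144, 28, 53, 1382])]
off [[319.9, 144.8], [319.6, 195.3]]
on [[319.8, 143.3], [319.7, 198.3]]
```

View pics/w23.png

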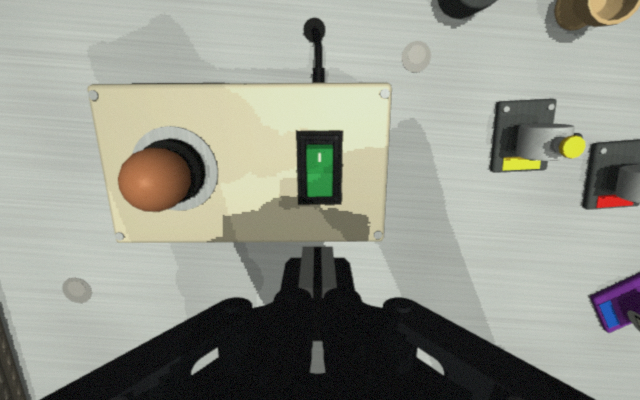

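View pics/s23.png

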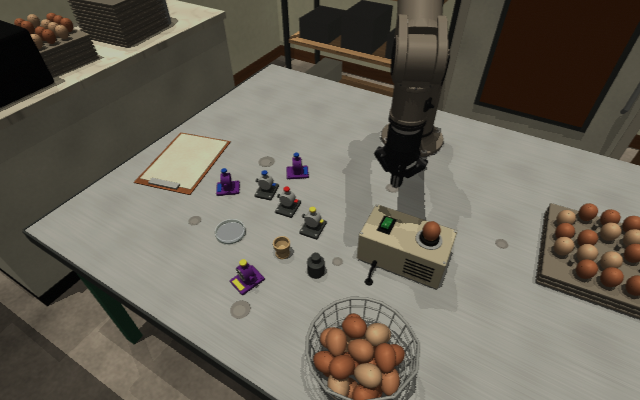

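```bash
python3 - <<'E'
import cv2,numpy as np
a=cv2.imread('pics/w23.png')[110:230,260:380];b=cv2.imread('pics/s23.png')[200:260,355:415]
cv2.imwrite('pics/z24.png',np.hstack([cv2.resize(a,(390,390)),cv2.resize(b,(390,390))]))
E
```

```text
(no output)
```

View pics/z24.png

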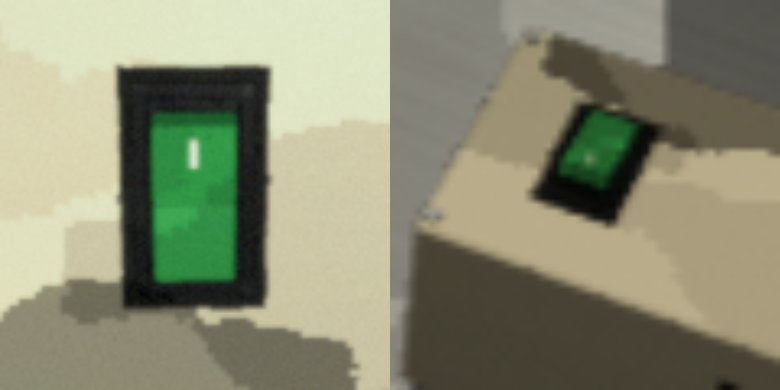

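The darker end face at the on end is visible again and the scene view matches the starting picture, so the rocker is off. The arm is clear of everything, so I'm handing in.

```bash
python3 -c "
from station import bot
print(bot.hand_in())"
```

```text
the job is handed in; nothing more can be done
None
```

I did the three presses in the order you asked and handed the job in at about 31 s, inside the 48 s limit. `hand_in` gives no verdict, so what follows rests on my own checks.

- **Lamp on:** I pressed the rocker's white-line end with the shut fingertips. The last reading before it tipped was 2.6 N. Afterwards the rocker measured 55 px in the wrist view, against 55.3 px predicted for on and 48 px for off.
- **Blue counter:** I tapped the blue key of the grey counter once, at about 4.4 N or roughly 5.3 mm of stroke. The scene view showed it sprung back up with the counter in its place.
- **Lamp off:** I pressed the other end and the rocker snapped over. While it was pressed and again after lifting, the raised on end showed its end face, as at the start.
- **Everything else:** In the last pictures the egg and the other objects stand where they were, and the arm is clear.

**Checks that disagreed or were inconclusive:**
- Contact came with the reported TCP about 27 mm lower than the given heights of the rocker and key. I therefore judged each contact by force and camera rather than by the reported height.
- The egg never visibly glowed, so I judged on and off from the rocker's tilt alone.
- The final length check (53 px, against 50.5 px for off and 55 px for on) did not settle it. I took the rocker as off because the end face was visible.

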